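Dispense a tin and let the lid down quietly

TASK

Two tin dispensers stand on the worktop, one loaded and one empty. Get me the tin: with closed fingertips press the side lever of the dispenser that holds it all the way down, and keep it down until the tin has rolled into the catch tray in front. Then let the lever come up slowly, over about two seconds or more, so that the clear lid eases shut without slamming, and move clear. Touch neither the tin nor the lid, pick nothing up, and leave the empty dispenser shut and the things around undisturbed.

Things in the scene. Friction and masses are not known exactly. Their poses are not given: they have to be found in the camera images.
- tin_dispenser: white open-topped box, 296 long (x) x 82 wide (y) x 175 high, fixed; origin on its underside on the middle line, 138 from its back face, +x to its back; the low catch tray (130 long, walls 53 high) is at its -x end, facing the robot; the lever stands out on its -y side. Holds the tin.
- empty_dispenser: same as tin_dispenser, but holds nothing: white open-topped box, 296 long (x) x 82 wide (y) x 175 high, fixed; origin on its underside on the middle line, 138 from its back face, +x to its back; the low catch tray (130 long, walls 53 high) is at its -x end, facing the robot; the lever stands out on its -y side. 
- tin_dispenser_press (a point): centre of the top of the grey press pad (36 x 28, 12 thick) on the end of this dispenser's lever; moves with it. The lever turns about a level shaft along the dispenser's y, 110 high, 126 behind the pad (+x). Lever up: pad top 148 high, tipped 0.25 rad; fully down: 84 high, tipped the other way, 64 lower. The pad is 115 to the -y side of the dispenser's middle.
- empty_dispenser_press (a point): centre of the top of the grey press pad (36 x 28, 12 thick) on the end of this dispenser's lever; moves with it. The lever turns about a level shaft along the dispenser's y, 110 high, 126 behind the pad (+x). Lever up: pad top 148 high, tipped 0.25 rad; fully down: 84 high, tipped the other way, 64 lower. The pad is 115 to the -y side of the dispenser's middle.
- tin_dispenser_lever (a joint): lever joint, rad: 0 = up (lid shut), 0.5 = fully down against its stop (lid wide open). It springs back up by itself: holding it takes about 2 N at the top and 3 N fully down. The lid turns 2.4 times as far as the lever.
- empty_dispenser_lever (a joint): lever joint, rad: 0 = up (lid shut), 0.5 = fully down against its stop (lid wide open). It springs back up by itself: holding it takes about 2 N at the top and 3 N fully down. The lid turns 2.4 times as far as the lever.
- tin_dispenser_lid (a joint): lid joint, rad: 0 = shut, 1.2 = wide open; driven by the lever. Clear lid 82 wide x 140 long, hinged across the dispenser 163 high, sloping down to the mouth above the tray; wide open its free end is 200 high and reaches over the tray to x = -85 in the dispenser's frame, within 41 of the middle line.
- empty_dispenser_lid (a joint): lid joint, rad: 0 = shut, 1.2 = wide open; driven by the lever. Clear lid 82 wide x 140 long, hinged across the dispenser 163 high, sloping down to the mouth above the tray; wide open its free end is 200 high and reaches over the tray to x = -85 in the dispenser's frame, within 41 of the middle line.
- tin_center (a point): centre of the food tin, 75 across x 58 long, lying on its side, axis across the dispenser; at first behind the lid on the sloping floor; once out it rests against the front wall of the tray, its centre about x = -114 in the dispenser's frame and 55 high. It rolls out within about 1 s of the lid being open.
- tin: the same tin; origin at the centre of one end, z along its axis
- mug: bystander: green and white mug, 78 x 116 x 101 high; origin at the centre of its underside
- jar: bystander: clear jar with orange lid, 62 across, 110 high; origin at the centre of its underside
- lemon: bystander: lemon, 78 x 55 x 56 high; origin at the centre of its underside

How it is judged (in metres and radians):
On the way:
1. the lever is held down with the lid wide open and the tin is out in the catch tray (value of joint tin_dispenser_lid above 1 rad and contact force between the fingers and tin_dispenser_lever above 0.3 N and x of tin_center in the frame of tin_dispenser between -0.15 and -0.07 m and y of tin_center in the frame of tin_dispenser between -0.05 and 0.05 m and z of tin_center in the frame of tin_dispenser below 0.075 m), for 0.3 s.
At the end, for the whole second after the job is handed in: the tin lies still in the catch tray of its dispenser (centre 70 to 150 mm in front of the dispenser's origin, below 75 mm), the lids of both dispensers are shut (within 0.06 rad), the lever is up, and the mug, jar and lemon are within 20 mm of where they stood (value of joint each of tin_dispenser_lid, empty_dispenser_lid below 0.06 rad and value of joint tin_dispenser_lever below 0.03 rad and linear speed of tin below 0.03 m/s and x of tin_center in the frame of tin_dispenser between -0.15 and -0.07 m and y of tin_center in the frame of tin_dispenser between -0.05 and 0.05 m and z of tin_center in the frame of tin_dispenser below 0.075 m and distance of each of mug, jar, lemon from where it was at the start of the episode below 0.02 m); the robot touches nothing.
It fails at once if the lid slams: faster than 2 rad/s over the last 0.3 rad of closing (value of joint tin_dispenser_lid below 0.3 rad and velocity of joint tin_dispenser_lid below -2 rad/s).
It fails at once if the robot touches the lid (contact force between any of the fingers, the arm and tin_dispenser_lid above 1 N).
It fails at once if the robot touches the tin (contact force between any of the fingers, the arm and tin above 0.5 N).
It fails at once if the empty dispenser is opened (value of joint empty_dispenser_lid above 0.2 rad).
It fails at once if a bystander is pushed or lifted (distance of any of mug, jar, lemon from where it was at the start of the episode above 0.02 m).
It also fails if it takes over 35 s, if anything falls off the work surface, if the arm or the gripper's body presses on something with over 40 N, if the wrist force passes 120 N, or if a joint passes its speed limit or range.

ROBOT

A 6-joint arm with a two-finger parallel gripper is mounted at the origin on a cart in front of the work surface, level with it; the furniture and walls round the work are solid. World frame = base frame: x ahead of the robot, y to its left, z up, the work surface at z = 0. Lengths are in mm, angles in rad, forces in N, time in s.
With the tool pointing down it reaches from about 275 to 750 mm from the base axis. Payload 10.2 kg.
Tool frame: the origin (TCP) lies midway between the tips of the shut fingers; the grasp point (between the pads) lies 19 mm behind it (ctrl.grip_depth is the distance from the TCP to the grasp point, in mm); y points along the fingers, x is the direction in which the jaws open and shut, and the axes are right-handed (so a half turn about y gives the same grasp; the last joint's range is limited). The gripper opens to 85 mm and grips with 20 to 120 N. Pads are 22 mm wide; open, the fingers measure 114 mm over their backs; the gripper's body (76 mm by 85 mm) begins 54 mm behind the grasp point. The pads swing forward as they close: fully open they stand 13 mm farther back than shut.
Start: joints at [1.022, 0.313, 1.498, -0, 1.331, -0.223], TCP at [168.048, 497.384, 231.294] pointing down, gripper open.
Joint ranges: [-2.94, 2.94], [-0.97, 2.17], [0.19, 2.56], [-1.23, 4.37], [0.02, 3.11], [-2.88, 2.88]. Speed limits (rad/s): [2.39, 2.39, 3.01, 3.14, 3.14, 3.14].

INTERFACE

Orientations are given as a unit quaternion [w, x, y, z].
In Python, from rig import ctrl gives the robot as it stands. The module is installed in compiled form; this text tells all that it offers.
- The arm moves only by the tool drive_tool, never from a script. Its arguments are lists of equal length, an entry for each row: "gripper": the closure, from 0 (fully open) to 1 (shut); "offset": the shift along the tool's x, y, z in m, a list of three; "turn": the turn about the tool's y in degrees. In form: {"gripper": [gripper, ...], "offset": [[tx, ty, tz], ...], "turn": [turn, ...]}. A call has 1 to 20 rows; each row shifts and turns the commanded pose from where the row before left it, along the tool's axes as they then stand; what a row does not reach is not made up. A row lasts 1/12 s, in which the tool goes at most 41.7 mm and 7.16 degrees, less where a joint would pass 70% of its speed; a pose out of reach is approached as far as the arm can. A call is refused whole if a number of a shift passes 0.0417 or a number of a turn 7.16, either way. A call with a gripper value outside its range is refused whole. The fingers move at their own pace and stop on an object; "force" is the grip in N (left out, the last holds). Time passes only in rows, so rows that do not move let the fingers close. It gives the time, the measured TCP pose, the force and the opening at its end, in the units of the state.
- ctrl.sense(): the state, without advancing time (a new reading comes with each control period).
- ctrl.capture(name): name is "side" or "top" or "wrist"; returns (picture, depth): 400x640x3 uint8, red, green, blue; 400x640 float32, mm along the optical axis (not along the pixel's ray), 0 where there is no reading.
- ctrl.camera_params(name): a dict with "fovy" (degrees; the focal length in pixels is half the picture's height over the tangent of half this angle, whatever the lens; pixels are square), "cx", "cy" (the principal point, pixels), "view" (4x4, takes a point from world to camera coordinates); the wrist camera has in their place "tool_from_camera" (4x4, takes a point from camera to tool coordinates, whose origin is the TCP and whose axes are the tool frame's). Camera axes: x right, y down, z forward; pixel columns grow to the right and rows downward; lengths in mm; the calibration is good to about 2 mm. A picture is of the moment at which its call begins: read the wrist's pose just before it. camera_params takes no time and is no camera call.
- ctrl.finish_job(): hands the job in, once; it reports no verdict.
Trained networks look in the newest picture that a camera, given by its name, has taken for a name from the list of things; names that differ only in an ending like _2 or _b are one class to them, and where a whole thing is asked for, a point or a joint stands for the part that bears it (a point fixed in the world has none). Each returns a list of dicts, best first, with "score" (0 to 1); they miss things now and then, are a little off and sometimes report something else, mostly with a low value. They report only what shows in the picture. A call takes as long as a camera call.
- ctrl.boxes_of(camera, query): "centre" ([x, y, z] in mm, in the coordinates of the camera as it stood for that picture, good to about 4 mm: the middle of the surface that is visible of it).
- ctrl.regions_of(camera, query): "mask" (400x640 bool, what is visible of it).
- ctrl.pinpoint(camera, query): "centre" ([x, y, z] in mm, in the coordinates of the camera as it stood for that picture, good to about 4 mm: a listed point, or the origin of a listed thing).
The state is a dict: "time_s": time; "joints": joint angles; "dq": joint speeds; "tau": joint torques, N m; "eef_pos": TCP position; "ee_rot": TCP orientation; "force": force on the tool from outside, world axes, zero at the start; "wrist_torque": the same for the moment, N m; "grip_width": opening from 0.0 (shut) to 1.0 (fully open).
Only numpy, scipy, OpenCV 4.12 (cv2) and the standard library are available. Lean on these libraries where they do the work, as an engineer would, in place of code of your own. Each camera call takes 0.05 s, during which the arm holds its last target.

## Working session

There is one attempt and no reset: what is moved stays moved. The work goes in short steps, Python scripts to look and compute and a tool call to move; the robot and the scene stay as the last step left them, time stands still between calls to the robot, and variables do not carry over. Pictures are saved under pics/ and viewed, and the job is handed in when it is done.

Besides the shell and the picture viewer there is one more tool, called after "Request:" by a JSON object that holds its "op" and its "data". drive_tool: Moves the arm, as the interface text tells. Its arguments: {"type":"object","properties":{"gripper":{"type":"array","items":{"type":"number"}},"offset":{"type":"array","items":{"type":"array","items":{"type":"number"}}},"turn":{"type":"array","items":{"type":"number"}},"force":{"type":"number"}},"required":["gripper","offset","turn"]}

```bash
mkdir -p pics; ls; cat > h.py <<'E'
import numpy as np, cv2
from rig import ctrl
def towld(cam,p):
    V=np.array(ctrl.camera_params(cam)["view"]); return (np.linalg.inv(V)@np.r_[p,1])[:3]
def snap(cam,name):
    im,d=ctrl.capture(cam); cv2.imwrite(f"pics/{name}.png",im[:,:,::-1]); return im,d
E
python3 - <<'E'
from h import *
s=ctrl.sense(); print(s)
for c in("side","top"):
    snap(c,c+"0")
    for q in ("tin_dispenser","empty_dispenser","tin_dispenser_press","empty_dispenser_press","tin_center","mug","jar","lemon"):
        for r in ctrl.pinpoint(c,q)[:3]: print(c,q,round(r["score"],2),towld(c,r["centre"]).round(0))
print(ctrl.sense()["time_s"])
E
```

```text
pics
{'time_s': 0.0, 'joints': array([ 1.02159603e+00,  3.13486189e-01,  1.49845201e+00, -5.49913695e-05,
        1.33103629e+00, -2.23408553e-01]), 'dq': array([-0.0020333 , -0.00058816, -0.001557  , -0.00019266, -0.00033307,
        0.0009669 ]), 'tau': array([-1.11328345e-04, -4.12272298e+01, -2.59736717e+01, -2.35697016e-04,
        4.26205239e-03,  1.40092234e-05]), 'eef_pos': array([167.91351385, 497.13459476, 230.71095508]), 'ee_rot': array([-0.57425902,  0.5746735 ,  0.41185352, -0.41273916]), 'force': array([ 0.26198941, -0.30236032,  0.24170197]), 'wrist_torque': array([ 0.02267442,  0.05679049, -0.0322804 ]), 'grip_width': 1.0014777971819937}
side tin_dispenser 0.72 [549. 229.   5.]
side tin_dispenser 0.18 [442. 415.   4.]
side empty_dispenser 0.76 [ 558. -211.   -0.]
side tin_dispenser_press 0.58 [473. 102. 150.]
side empty_dispenser_press 0.61 [ 484. -339.  152.]
side tin_center 0.66 [471. 102. 147.]
side tin_center 0.51 [610. 234. 103.]
side mug 0.76 [444. 414.   1.]
side jar 0.97 [637. 463.  -1.]
side lemon 0.47 [ 409. -435.    2.]
top tin_dispenser 0.57 [558. 226.  -1.]
top tin_dispenser 0.53 [449. 415.  -4.]
top tin_dispenser_press 0.67 [477. 104. 146.]
top tin_dispenser_press 0.41 [557. 224.  -0.]
top tin_dispenser_press 0.17 [ 562. -209.   -1.]
top empty_dispenser_press 0.59 [ 484. -347.  149.]
top tin_center 0.53 [612. 231. 102.]
top mug 0.77 [447. 414.  -2.]
top jar 0.74 [640. 464.  -0.]
top lemon 0.76 [ 411. -434.    1.]
0.9
```

View pics/side0.png

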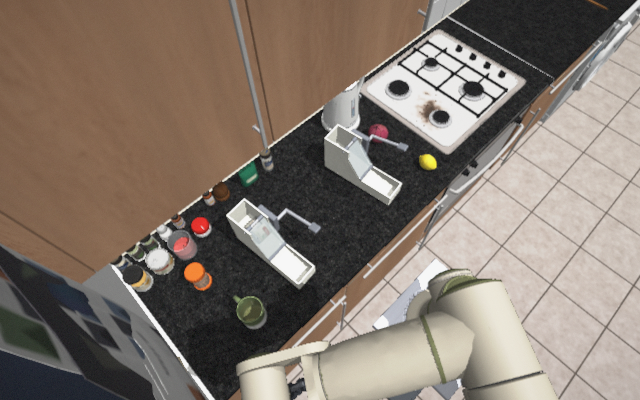

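View pics/top0.png

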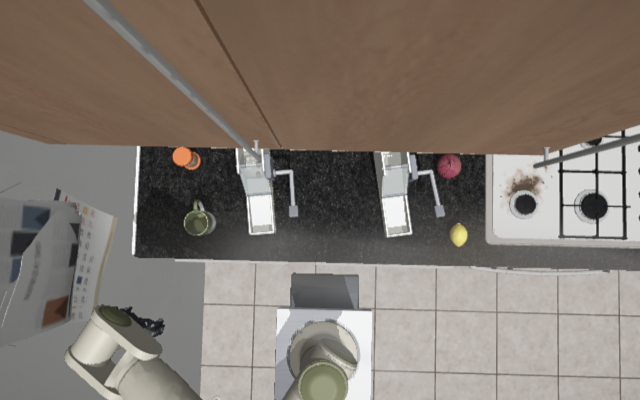

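```bash
python3 - <<'E'
from h import *
from scipy.spatial.transform import Rotation as R
q=ctrl.sense()["ee_rot"]; print(R.from_quat(q[[1,2,3,0]]).as_matrix().round(3))
for c in("side","top"):
    p=ctrl.camera_params(c); print(p)
    im,d=ctrl.capture(c)
    V=np.linalg.inv(p["view"]); f=200/np.tan(np.radians(p["fovy"]/2))
    v,u=np.mgrid[:400,:640]; P=np.stack([(u-p["cx"])/f*d,(v-p["cy"])/f*d,d,np.ones_like(d)],-1)@V.T
    P=P[...,:3]
    x,y,z=P[...,0],P[...,1],P[...,2]
    m=(d>0)&(z>136)&(z<160)&(abs(x-478)<35)&(abs(y-103)<30)
    print(m.sum(),P[m].min(0),P[m].max(0),np.median(P[m],0), np.percentile(P[m],[3,97],axis=0))
E
```

```text
[[ 0.32   0.    -0.947]
 [ 0.947 -0.     0.32 ]
 [-0.    -1.    -0.   ]]
{'fovy': 54.153690567876154, 'cx': 325.74783887510137, 'cy': 199.06597525393096, 'view': array([[-6.97361243e-01, -7.16703422e-01, -4.84777803e-03,
         3.64997272e+02],
       [-6.24633995e-01,  6.11065497e-01, -4.86242048e-01,
         3.90428323e+02],
       [ 3.51453650e-01, -3.36058272e-01, -8.73810717e-01,
         1.24158973e+03],
       [ 0.00000000e+00,  0.00000000e+00,  0.00000000e+00,
         1.00000000e+00]])}
104 [451.37707481  89.36400257 136.14355278] [508.70543458 119.19777944 153.42804317] [470.10998488 106.18899605 145.52174845] [[452.84742167  92.183132   136.90169516]
 [503.94175753 117.24676408 152.44873594]]
{'fovy': 50.04075064505838, 'cx': 320.55007024937174, 'cy': 198.81383347310347, 'view': array([[ 2.55522804e-02, -9.99618304e-01, -1.05036694e-02,
         7.82711973e+00],
       [-9.98060202e-01, -2.49129451e-02, -5.70541730e-02,
         5.18188745e+02],
       [ 5.67707183e-02,  1.19411587e-02, -9.98315829e-01,
         1.42081868e+03],
       [ 0.00000000e+00,  0.00000000e+00,  0.00000000e+00,
         1.00000000e+00]])}
127 [455.75681772  89.34979292 137.20275882] [511.18137846 115.45452783 155.62172485] [477.2159588  103.19689239 145.64831071] [[456.0333314   89.7419752  138.03824091]
 [507.94525126 114.51460146 153.65160915]]
```

```bash
python3 -c "
import cv2,numpy as np
a=cv2.imread('pics/side0.png')
cv2.imwrite('pics/crop.png',np.hstack([cv2.resize(a[190:295,220:330],None,fx=3.5,fy=3.5),cv2.resize(a[115:220,315:425],None,fx=3.5,fy=3.5)]))"
```

```text
(no output)
```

View pics/crop.png

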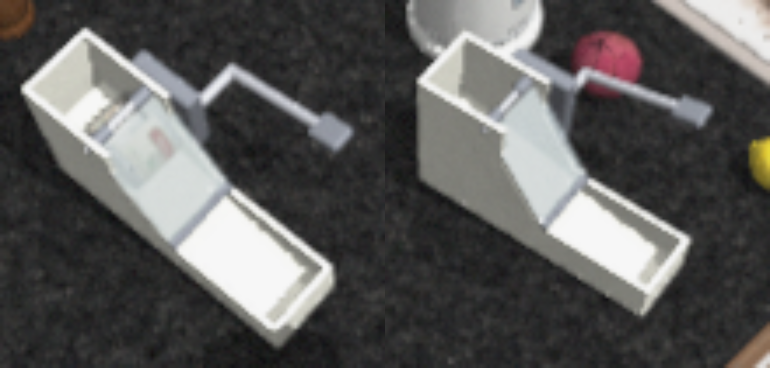

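Request:
{"op": "drive_tool", "data": {"gripper": [1, 1, 1, 1, 1, 1, 1, 1, 1, 1, 1, 1, 1, 1], "offset": [[-0.0234, 0, -0.0186], [-0.0234, 0, -0.0186], [-0.0234, 0, -0.0186], [-0.0234, 0, -0.0186], [-0.0234, 0, -0.0186], [-0.0234, 0, -0.0186], [-0.0234, 0, -0.0186], [-0.0234, 0, -0.0186], [-0.0234, 0, -0.0186], [-0.0234, 0, -0.0186], [-0.0234, 0, -0.0186], [-0.0234, 0, -0.0186], [-0.0234, 0, -0.0186], [-0.0234, 0, -0.0186]], "turn": [0, 0, 0, 0, 0, 0, 0, 0, 0, 0, 0, 0, 0, 0]}}

```text
time_s: 2.17
eef_pos: [310.1, 102.3, 231.5]
ee_rot: [-0.574, 0.575, 0.413, -0.412]
force: [0.3, 0.7, 0.5]
grip_width: -0.001
```

The tin's reddish label shows through the lid of the left dispenser (crop ~160,145). The right dispenser is empty.

Request:
{"op": "drive_tool", "data": {"gripper": [1, 1, 1, 1, 1, 1, 1, 1, 1], "offset": [[0.0064, 0, -0.0193], [0.0064, 0, -0.0193], [0.0064, 0, -0.0193], [0.0064, 0, -0.0193], [0.0064, 0, -0.0193], [0.0064, 0, -0.0193], [0.0064, 0, -0.0193], [0.0064, 0, -0.0193], [0, 0.02, 0]], "turn": [0, 0, 0, 0, 0, 0, 0, 0, 0]}}

```text
time_s: 2.92
eef_pos: [476.5, 102.4, 213.5]
ee_rot: [-0.573, 0.576, 0.414, -0.41]
force: [1.3, -0.0, 0.3]
grip_width: 0.007
```

```bash
python3 - <<'E'
from h import *
s=ctrl.sense(); print(s["time_s"],s["eef_pos"],s["joints"].round(2))
for c in ("side","wrist"):
    snap(c,c+"1")
    for q in ("tin_dispenser_press",):
        for r in ctrl.pinpoint(c,q)[:3]:
            if c=="side": print(c,round(r["score"],2),towld(c,r["centre"]).round(0))
            else: print(c,round(r["score"],2),(np.array(ctrl.camera_params(c)["tool_from_camera"])@np.r_[r["centre"],1]).round(0))
E
```

```text
2.9167 [476.54778693 102.41866733 213.49908116] [-0.03  0.24  1.64 -0.    1.25 -1.27]
side 0.65 [472. 104. 147.]
side 0.37 [549. 231.  -0.]
wrist 0.62 [-2. 61. -8.  1.]
```

View pics/side1.png

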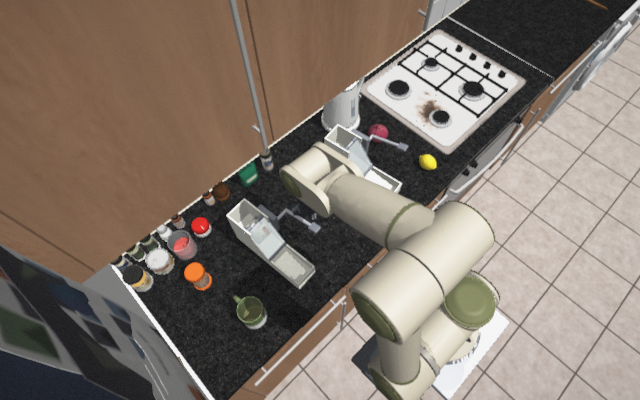

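View pics/wrist1.png

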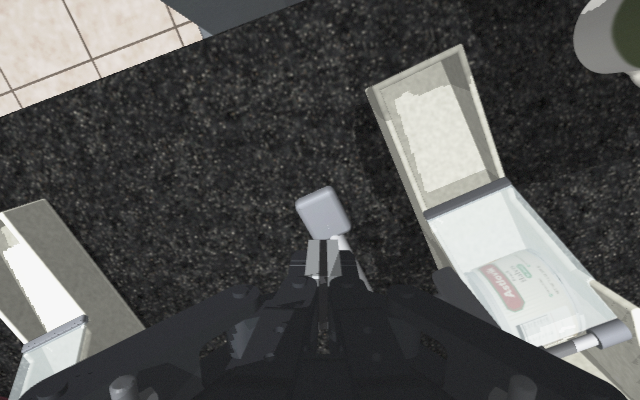

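Request:
{"op": "drive_tool", "data": {"gripper": [1, 1, 1, 1, 1, 1, 1, 1, 1, 1], "offset": [[0, 0.01, 0], [0, 0.015, 0], [0, 0.015, 0], [0, 0.01, 0], [0, 0.006, 0], [0, 0.006, 0], [0, 0.006, 0], [0, 0.006, 0], [0, 0.006, 0], [0, 0, 0]], "turn": [0, 0, 0, 0, 0, 0, 0, 0, 0, 0]}}

```text
time_s: 3.95
eef_pos: [472.2, 102.8, 130.3]
ee_rot: [0.575, -0.574, -0.412, 0.413]
force: [0.3, 0.0, -0.2]
grip_width: -0.001
```

```bash
python3 - <<'E'
from h import *
for c in ("side","wrist"): snap(c,c+"2")
E
```

```text
(no output)
```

View pics/side2.png

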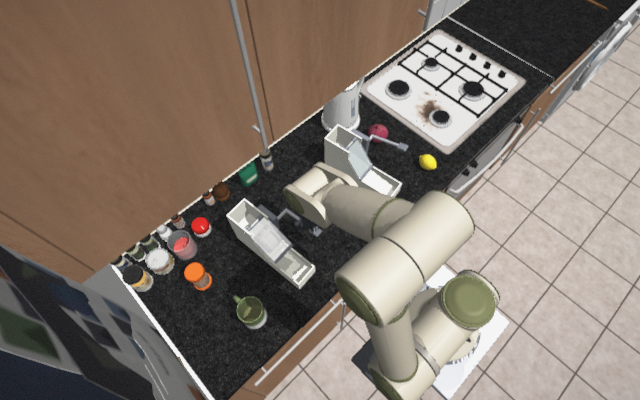

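View pics/wrist2.png

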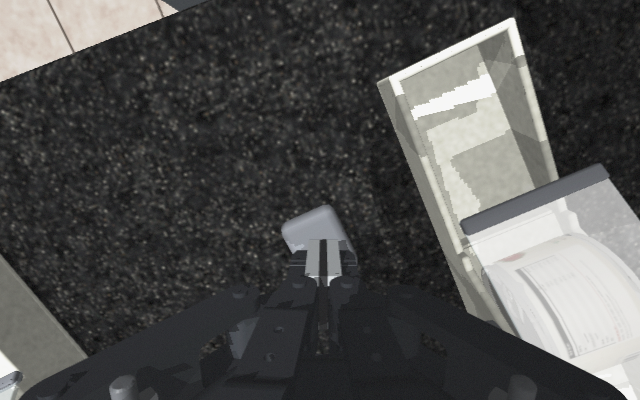

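The fingertips rest on the pad (wrist view ~320,245). The lid has begun to open and the tin is moving.

Request:
{"op": "drive_tool", "data": {"gripper": [1, 1, 1, 1, 1, 1, 1, 1, 1, 1, 1, 1], "offset": [[0, 0.006, 0], [0, 0.006, 0], [0, 0.006, 0], [0, 0.006, 0], [0, 0.006, 0], [0, 0.004, 0], [0, 0.003, 0], [0, 0.003, 0], [0, 0.002, 0], [0, 0.002, 0], [0, 0, 0], [0, 0, 0]], "turn": [0, 0, 0, 0, 0, 0, 0, 0, 0, 0, 0, 0]}}

```text
time_s: 5.05
eef_pos: [472.5, 102.8, 87.3]
ee_rot: [0.574, -0.574, -0.412, 0.412]
force: [0.5, 0.9, 3.1]
grip_width: 0.002
```

```bash
python3 - <<'E'
from h import *
for c in ("side","wrist"): snap(c,c+"3")
E
```

```text
(no output)
```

View pics/side3.png

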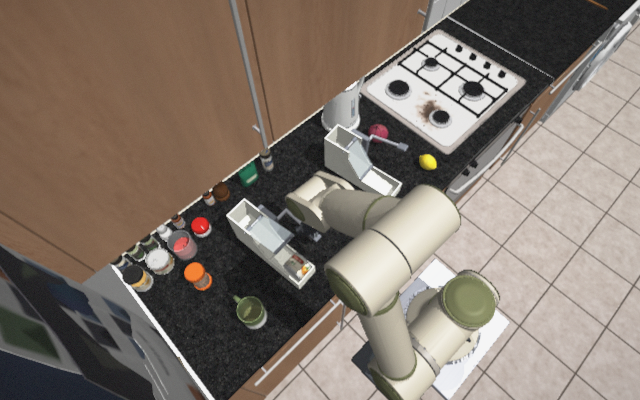

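View pics/wrist3.png

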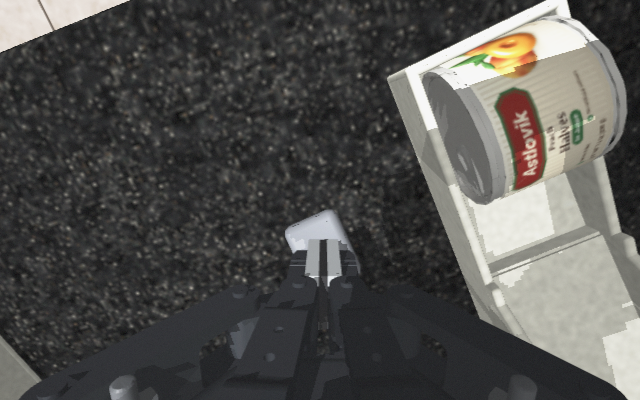

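The tin lies in the tray (wrist view ~530,100; side ~300,265). The force of 3 N is the spring alone, so I'll press a little further to reach the stop, then hold.

Request:
{"op": "drive_tool", "data": {"gripper": [1, 1, 1, 1, 1, 1, 1, 1], "offset": [[0, 0.001, 0], [0, 0.001, 0], [0, 0.001, 0], [0, 0.001, 0], [0, 0, 0], [0, 0, 0], [0, 0, 0], [0, 0, 0]], "turn": [0, 0, 0, 0, 0, 0, 0, 0]}}

```text
time_s: 5.82
eef_pos: [473.1, 102.9, 85.3]
ee_rot: [-0.574, 0.575, 0.413, -0.412]
force: [-6.5, 0.1, 25.6]
grip_width: -0.004
```

```bash
python3 - <<'E'
from h import *
for c in ("side","top","wrist"):
    snap(c,c+"4")
    s=ctrl.sense()
    for r in ctrl.pinpoint(c,"tin_center")[:2]:
        if c!="wrist": w=towld(c,r["centre"])
        else:
            from scipy.spatial.transform import Rotation as R
            t=(np.array(ctrl.camera_params(c)["tool_from_camera"])@np.r_[r["centre"],1])[:3]
            w=R.from_quat(s["ee_rot"][[1,2,3,0]]).apply(t)+s["eef_pos"]
        a=np.radians(6); d=w-[555,228,0]
        print(c,round(r["score"],2),w.round(0),"disp frame",np.round([d[0]*np.cos(a)+d[1]*np.sin(a),-d[0]*np.sin(a)+d[1]*np.cos(a)]))
print(ctrl.sense()["force"],ctrl.sense()["eef_pos"])
E
```

```text
top 0.73 [441. 212.  54.] disp frame [-115.   -4.]
[-6.74261657 -0.24896121 25.82423631] [473.05388043 102.87203852  85.25784732]
```

View pics/wrist4.png

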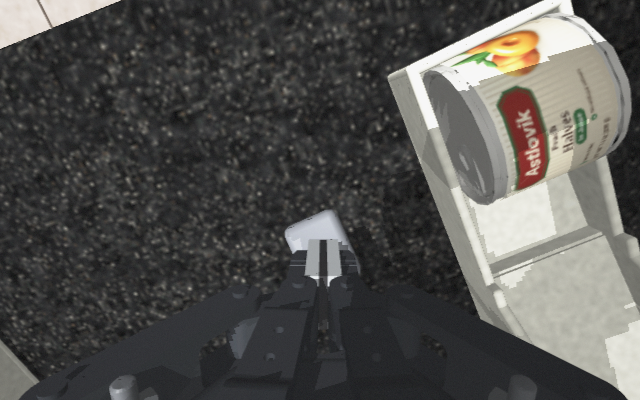

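The lever is against its stop (25 N), and the tin is settled at about x -115, z 54 in the dispenser's frame. Next I'll let it up slowly at about 24 mm/s.

Request:
{"op": "drive_tool", "data": {"gripper": [1, 1, 1, 1, 1, 1, 1, 1, 1, 1, 1, 1, 1, 1, 1, 1, 1, 1, 1, 1], "offset": [[0, -0.002, 0], [0, -0.002, 0], [0, -0.002, 0], [0, -0.002, 0], [0, -0.002, 0], [0, -0.002, 0], [0, -0.002, 0], [0, -0.002, 0], [0, -0.002, 0], [0, -0.002, 0], [0, -0.002, 0], [0, -0.002, 0], [0, -0.002, 0], [0, -0.002, 0], [0, -0.002, 0], [0, -0.002, 0], [0, -0.002, 0], [0, -0.002, 0], [0, -0.002, 0], [0, -0.002, 0]], "turn": [0, 0, 0, 0, 0, 0, 0, 0, 0, 0, 0, 0, 0, 0, 0, 0, 0, 0, 0, 0]}}

```text
time_s: 7.78
eef_pos: [473.1, 102.8, 123.7]
ee_rot: [-0.574, 0.575, 0.413, -0.412]
force: [1.5, 1.1, 3.1]
grip_width: 0.002
```

Request:
{"op": "drive_tool", "data": {"gripper": [1, 1, 1, 1, 1, 1, 1, 1, 1, 1, 1, 1, 1, 1, 1, 1, 1, 1, 1, 1], "offset": [[0, -0.0015, 0], [0, -0.0015, 0], [0, -0.0015, 0], [0, -0.0015, 0], [0, -0.0015, 0], [0, -0.0015, 0], [0, -0.0015, 0], [0, -0.0015, 0], [0, -0.0015, 0], [0, -0.0015, 0], [0, -0.0015, 0], [0, -0.0015, 0], [0, -0.0015, 0], [0, -0.0015, 0], [0, -0.0015, 0], [0, -0.0015, 0], [0, -0.0015, 0], [0, -0.0015, 0], [0, -0.0015, 0], [0, -0.0015, 0]], "turn": [0, 0, 0, 0, 0, 0, 0, 0, 0, 0, 0, 0, 0, 0, 0, 0, 0, 0, 0, 0]}}

```text
time_s: 9.45
eef_pos: [472.1, 102.8, 153.1]
ee_rot: [0.575, -0.574, -0.412, 0.413]
force: [-0.6, 0.0, -0.1]
grip_width: 0.0
```

Request:
{"op": "drive_tool", "data": {"gripper": [1, 1, 1, 1, 1, 1, 1, 1, 1, 1], "offset": [[0, -0.0015, 0], [0, -0.0015, 0], [0, -0.0015, 0], [0, -0.0015, 0], [0, -0.0015, 0], [0, -0.0015, 0], [0, -0.0015, 0], [0, -0.0015, 0], [0, -0.0015, 0], [0, -0.0015, 0]], "turn": [0, 0, 0, 0, 0, 0, 0, 0, 0, 0]}}

```text
time_s: 10.28
eef_pos: [472.6, 102.8, 168.4]
ee_rot: [0.574, -0.574, -0.412, 0.412]
force: [-0.0, -0.7, 0.6]
grip_width: 0.001
```

Request:
{"op": "drive_tool", "data": {"gripper": [1, 1, 1, 1, 1, 1, 1, 1], "offset": [[0, -0.005, 0], [0, -0.01, 0], [0, -0.015, 0], [0, -0.015, 0], [0, -0.015, 0], [0, -0.015, 0], [0, 0, 0], [0, 0, 0]], "turn": [0, 0, 0, 0, 0, 0, 0, 0]}}

```text
time_s: 10.95
eef_pos: [472.7, 102.8, 243.9]
ee_rot: [-0.574, 0.575, 0.413, -0.412]
force: [-0.5, 0.4, 0.0]
grip_width: -0.001
```

```bash
python3 - <<'E'
from h import *
for c in ("side","top","wrist"):
    snap(c,c+"5")
    if c=="wrist": continue
    for q in ("tin_center","tin_dispenser_press","mug","jar","lemon"):
        for r in ctrl.pinpoint(c,q)[:1]: print(c,q,round(r["score"],2),towld(c,r["centre"]).round(0))
print(ctrl.sense()["force"],ctrl.sense()["eef_pos"],ctrl.sense()["time_s"])
E
```

```text
side tin_center 0.79 [445. 214.  53.]
side tin_dispenser_press 0.64 [469. 101. 150.]
side mug 0.92 [442. 414.  -2.]
side jar 0.84 [638. 465.   1.]
side lemon 0.61 [ 410. -436.   -3.]
top tin_center 0.49 [439. 213.  55.]
top mug 0.64 [444. 415.  -3.]
top jar 0.55 [639. 461.  -4.]
top lemon 0.87 [ 410. -440.    1.]
[0.33826167 0.13733967 0.18593094] [472.55203456 102.75195966 243.23703186] 11.6
```

View pics/side5.png

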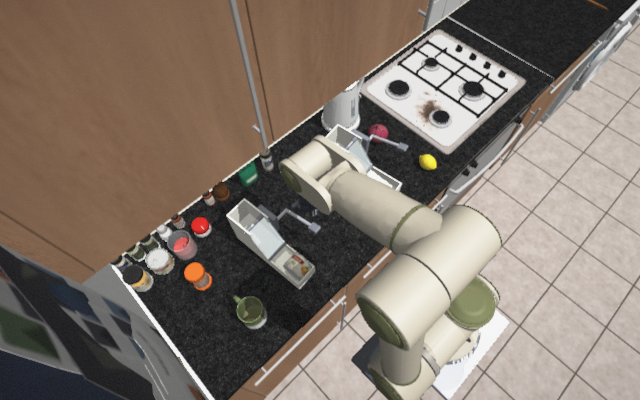

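View pics/wrist5.png

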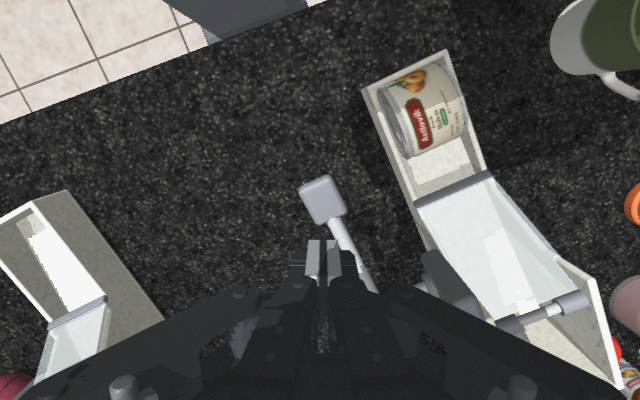

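The lid is shut (wrist view 455,190), the lever is up with its pad about 150 high, and the tin is in the tray (430,110). The arm is clear, so I'm handing in.

```bash
python3 -c "
from rig import ctrl
print(ctrl.finish_job())"
```

```text
the job is handed in; nothing more can be done
None
```

The tin is out in the catch tray of the left dispenser, the lid is shut again, and the job is handed in. The hand-in reports no verdict, so what follows comes from my own checks.

- **Press:** I pushed the left dispenser's lever down with closed fingertips until it hit its stop, at about 25 N. I held it there until the tin settled about 115 mm in front of the dispenser's origin, with its centre 54 mm high.
- **Release:** I raised the fingertips at about 18–24 mm/s, so the lever took roughly 3 s to come up. I then lifted the tool to about 240 mm.
- **Last checks:** At 11.6 s the lid looked shut and the lever pad was back at about 150 mm. The tin was still in the tray and the force on the tool was near zero. The mug, jar and lemon were within about 6 mm of their first readings, which is about the measuring noise. The empty dispenser looked unchanged.
- **Gaps and disagreements:** I had no direct reading of the lid's angle or speed. Before the press, the wrist camera put the pad about 10 mm from where the fixed cameras did. I used the average, and the fingertips landed on the pad. While the lever was held down, only the top camera found the tin's centre. In the last look, only the side camera found the pad.

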